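Run the fingertips along a pill box to shut its lids

ROBOT

A 6-joint arm with a two-finger parallel gripper is mounted at the origin on a cart in front of the work surface, level with it; the furniture and walls round the work are solid. World frame = base frame: x ahead of the robot, y to its left, z up, the work surface at z = 0. Lengths are in m, angles in degrees, forces in N, time in s.
With the tool pointing down it reaches from about 0.35 to 0.95 m from the base axis. Payload 17.4 kg.
Tool frame: the origin (TCP) lies on the centre line of the jaws, within the pads' length; the fingertips stand 11 mm ahead of it and the grasp point (between the pads) lies 8 mm behind it; z points along the fingers, y is the line along which they close (so a half turn about z gives the same grasp; the last joint's range is limited). The gripper opens to 93 mm and grips with 3 to 60 N. Pads are 15 mm wide; open, the fingers measure 128 mm over their backs; the gripper's body (75 mm by 188 mm) begins 65 mm behind the grasp point.
Start: joints at [-66.967, 6.646, 82.598, -0, 90.757, -2.166], TCP at [0.287, -0.611, 0.23] pointing down, gripper open.
Joint ranges: [-162.19, 162.19], [-47.58, 125.68], [4.15, 143.07], [-65.23, 245.23], [0.69, 171.88], [-170.13, 170.13]. Speed limits (degrees/s): [108.29, 108.29, 127.2, 180, 180, 180].

INTERFACE

Orientations are given as [roll, pitch, yaw] about the fixed x, y, z axes, in that order (R = Rz(yaw) Ry(pitch) Rx(roll)).
In Python, from workcell import read_state, optics, ctrl, models gives the robot as it stands.
- The arm moves only by the tool arm_command, never from a script. Its argument "moves" is a list of rows, each an object with "dp": the shift along the world's x, y, z in units of 30 mm (1.0 is 30 mm), a list of three; "spin": the turn about the world's z in units of 5 degrees (1.0 is 5 degrees). A call has 1 to 8 rows; each row is the pose to reach, as a shift and turn from the pose commanded when the call began; what a row does not reach only later rows make up. A row lasts 1/8 s, in which the tool goes at most 62.5 mm and 10.7 degrees, less where a joint would pass 70% of its speed; a pose out of reach is approached as far as the arm can. A call with a gripper value outside its range is refused whole. "gripper" is the opening, from 0 (shut) to 1 (fully open), set as the call begins (left out, the last holds). The fingers move at their own pace and stop on an object; the grip force is fixed at half the most. Time passes only in rows, so rows that repeat a pose let the fingers close. It gives the time, the measured TCP pose, the force, the opening and the grip force at its end, in the units of the state.
- read_state(): the state, without advancing time (a new reading comes with each control period).
- optics.camera(name): name is "side" or "top"; returns a dict with "color" (480x640x3 uint8, red, green, blue), "range_z" (480x640 float32, m along the optical axis (not along the pixel's ray), 0 where there is no reading), "fovy" (degrees; the focal length in pixels is half the picture's height over the tangent of half this angle, whatever the lens; pixels are square), "cx", "cy" (the principal point, pixels), "world_to_cam" (4x4, takes a point from world to camera coordinates). Camera axes: x right, y up, looking along -z (the intrinsics and any distortion apply to the point x, -y, -z); pixel columns grow to the right and rows downward; lengths in m; the calibration is good to about 2 mm. A picture is of the moment at which its call begins.
- ctrl.job_done(): hands the job in; it is judged then, once.
Trained networks look in a picture, given as the dict that the camera call returned (one of the last four; its "shot" number tells which), for a name from the list of things; names that differ only in an ending like _2 or _b are one class to them, and where a whole thing is asked for, a point or a joint stands for the part that bears it (a point fixed in the world has none). Each returns a list of dicts, best first, with "confidence" (0 to 1); they miss things now and then, are a little off and sometimes report something else, mostly with a low value. They report only what shows in the picture. A call takes as long as a camera call. They do not tell look-alikes from the thing itself.
- models.look_for(thing, picture): "centre" ([x, y, z] in m, in the coordinates of the camera as it stood for that picture, good to about 4 mm: the middle of the surface that is visible of it).
- models.cut_out(thing, picture): "region" (480x640 bool, what is visible of it).
- models.landmark_of(thing, picture): "centre" ([x, y, z] in m, in the coordinates of the camera as it stood for that picture, good to about 4 mm: a listed point, or the origin of a listed thing).
The state is a dict: "time_s": time; "qpos": joint angles; "joint_velocities": joint speeds; "joint_efforts": joint torques, N m; "position": TCP position; "tcp_rot": TCP orientation; "contact_force": force on the tool from outside, world axes, zero at the start; "moment": the same for the moment, N m; "gripper_width": finger opening in m; "grip_force": force on a finger pad.
Only numpy, scipy, OpenCV 4.12 (cv2) and the standard library are available. Lean on these libraries where they do the work, as an engineer would, in place of code of your own. Each camera call takes 0.05 s, during which the arm holds its last target. There are 200 camera calls.

TASK

The weekly pill box has just been filled and its seven lids stand open in a row. Run the fingertips gently along the row in one go, from the first lid (one dot) to the seventh, the way the lids lean, so that each folds shut in turn; keep the fingertips low over the row until the last one is down, then take the hand away. Leave the box where it stands: do not pinch, lift, push it along or lean on it, and do not disturb the tumbler, salt shaker and flat tin beside it.

Things in the scene. Friction and masses are not known exactly. Their poses are not given: they have to be found in the camera images.
- pill_box: weekly pill box, loose, grey plastic, seven white flap lids in a row, 48 (across) x 204 (along the row) x 31 mm when shut, about 0.4 kg. Origin: centre of its underside. z up; y runs along the row: first lid at the +y end, seventh at -y; pitch 28 mm. Rim 28 mm, outer face of shut lids 31 mm above the underside. Lids are 44 mm wide, 26.5 long, 2.5 thick.
- lid_1 (a joint): flap lid 1 (1 raised dot on it), hinged across the row at y = +98 mm in the box's frame, 31 mm up; shut, it reaches from there towards -y. Value: opening in rad, 0 = shut flat, 1.35 = stop (leaning to -y, free end about 57 mm above the worktop). Stays put above about 0.8; pushed on its outer face towards -y (under 0.5 N) it drops shut by itself from about 0.7. Towards +y it jams at its stop.
- lid_2 (a joint): flap lid 2 (2 raised dots on it), hinged across the row at y = +70 mm in the box's frame, 31 mm up; shut, it reaches from there towards -y. Value: opening in rad, 0 = shut flat, 1.35 = stop (leaning to -y, free end about 57 mm above the worktop). Stays put above about 0.8; pushed on its outer face towards -y (under 0.5 N) it drops shut by itself from about 0.7. Towards +y it jams at its stop.
- lid_3 (a joint): flap lid 3 (3 raised dots on it), hinged across the row at y = +42 mm in the box's frame, 31 mm up; shut, it reaches from there towards -y. Value: opening in rad, 0 = shut flat, 1.35 = stop (leaning to -y, free end about 57 mm above the worktop). Stays put above about 0.8; pushed on its outer face towards -y (under 0.5 N) it drops shut by itself from about 0.7. Towards +y it jams at its stop.
- lid_4 (a joint): flap lid 4 (4 raised dots on it), hinged across the row at y = +14 mm in the box's frame, 31 mm up; shut, it reaches from there towards -y. Value: opening in rad, 0 = shut flat, 1.35 = stop (leaning to -y, free end about 57 mm above the worktop). Stays put above about 0.8; pushed on its outer face towards -y (under 0.5 N) it drops shut by itself from about 0.7. Towards +y it jams at its stop.
- lid_5 (a joint): flap lid 5 (5 raised dots on it), hinged across the row at y = -14 mm in the box's frame, 31 mm up; shut, it reaches from there towards -y. Value: opening in rad, 0 = shut flat, 1.35 = stop (leaning to -y, free end about 57 mm above the worktop). Stays put above about 0.8; pushed on its outer face towards -y (under 0.5 N) it drops shut by itself from about 0.7. Towards +y it jams at its stop.
- lid_6 (a joint): flap lid 6 (6 raised dots on it), hinged across the row at y = -42 mm in the box's frame, 31 mm up; shut, it reaches from there towards -y. Value: opening in rad, 0 = shut flat, 1.35 = stop (leaning to -y, free end about 57 mm above the worktop). Stays put above about 0.8; pushed on its outer face towards -y (under 0.5 N) it drops shut by itself from about 0.7. Towards +y it jams at its stop.
- lid_7 (a joint): flap lid 7 (7 raised dots on it), hinged across the row at y = -70 mm in the box's frame, 31 mm up; shut, it reaches from there towards -y. Value: opening in rad, 0 = shut flat, 1.35 = stop (leaning to -y, free end about 57 mm above the worktop). Stays put above about 0.8; pushed on its outer face towards -y (under 0.5 N) it drops shut by itself from about 0.7. Towards +y it jams at its stop.
- tumbler: clear glass tumbler, 81 mm wide, 92 mm high, standing beside the work; origin: centre of its underside. A bystander.
- salt_shaker: salt shaker, clear and grey, 44 mm wide, 90 mm high, standing beside the work; origin: centre of its underside. A bystander.
- flat_tin: flat tin with ring pull, 63 x 107 x 26 mm, lying behind the pill box; origin: centre of its underside. A bystander.
Things that resemble listed ones, but are neither listed nor needed, are in the scene too. There is more than one size of the pill_box; the one meant has the size given above.

How it is judged:
By the outcome, as a careful person would: the job done as asked, in the order asked, and still so for the second after the job is handed in, with the robot touching nothing.
It also fails if it takes over 48 s, if anything falls off the work surface, if the arm or the gripper's body presses on something with over 40 N, if the wrist force passes 120 N, or if a joint passes its speed limit or range.

## Working session

There is one attempt and no reset: what is moved stays moved. The work goes in short steps, Python scripts to look and compute and a tool call to move; the robot and the scene stay as the last step left them, time stands still between calls to the robot, and variables do not carry over. Pictures are saved under pics/ and viewed, at most 10 in all, crops included, and the job is handed in when it is done.

Besides the shell and the picture viewer there is one more tool, called after ">>>" by a JSON object that holds its "method" and its "body". arm_command: Moves the arm, as the interface text tells. Its arguments: {"type":"object","properties":{"moves":{"type":"array"},"gripper":{"type":"number"}},"required":["moves"]}

```bash
mkdir -p pics; cat > h.py <<'E'
import numpy as np, cv2
from workcell import read_state, optics, ctrl, models
def c2w(p,pic): return (np.linalg.inv(pic["world_to_cam"])@np.r_[p,1])[:3]
def cloud(pic):
    f=240/np.tan(np.radians(pic["fovy"]/2)); z=pic["range_z"]; v,u=np.mgrid[:480,:640]
    P=np.stack([(u-pic["cx"])*z/f,-(v-pic["cy"])*z/f,-z,np.ones_like(z)],-1)
    W=(P@np.linalg.inv(pic["world_to_cam"]).T)[...,:3]; W[z==0]=np.nan; return W
def pix(w,pic):
    f=240/np.tan(np.radians(pic["fovy"]/2)); c=pic["world_to_cam"]@np.r_[w,1]
    return [round(pic["cx"]+f*c[0]/-c[2]),round(pic["cy"]-f*c[1]/-c[2])]
def save(n,img): cv2.imwrite("pics/"+n,img[...,::-1])
E
python3 - <<'E'
from h import *
s=read_state(); print(s["time_s"],s["position"],s["tcp_rot"])
for n in("top","side"):
    p=optics.camera(n); save(n+"1.png",p["color"]); print(n,[ (k,v if not hasattr(v,'shape') else v.shape) for k,v in p.items() if k not in("color","range_z")])
    for t in("pill_box","tumbler","salt_shaker","flat_tin"):
        for d in models.landmark_of(t,p)[:4]:
            w=c2w(d["centre"],p); print(t,round(d["confidence"],2),w.round(3),pix(w,p))
E
```

```text
0.0 [ 0.28730754 -0.6105824   0.22888678] [-1.79933106e+02 -2.03678483e-03  2.51994192e+01]
top [('fovy', 57.276676161579715), ('cx', 317.59580667273224), ('cy', 244.13061901646324), ('world_to_cam', (4, 4)), ('shot', 1)]
pill_box 0.92 [ 0.573 -0.073 -0.003] [362, 244]
pill_box 0.86 [ 0.382 -0.148  0.   ] [404, 338]
pill_box 0.69 [ 0.568  0.139 -0.003] [260, 249]
tumbler 0.74 [ 0.558 -0.331  0.002] [489, 248]
salt_shaker 0.93 [0.616 0.331 0.003] [168, 228]
flat_tin 0.91 [0.784 0.034 0.006] [308, 148]
side [('fovy', 52.05344659801003), ('cx', 315.64647722925), ('cy', 239.30089700496376), ('world_to_cam', (4, 4)), ('shot', 2)]
pill_box 0.85 [ 0.569 -0.074 -0.001] [323, 246]
pill_box 0.82 [ 0.381 -0.142  0.002] [396, 232]
pill_box 0.65 [ 0.565  0.134 -0.002] [322, 295]
tumbler 0.72 [ 0.561 -0.329 -0.001] [328, 202]
salt_shaker 0.94 [0.618 0.327 0.003] [289, 356]
flat_tin 0.76 [ 0.785  0.035 -0.002] [227, 268]
```

View pics/top1.png

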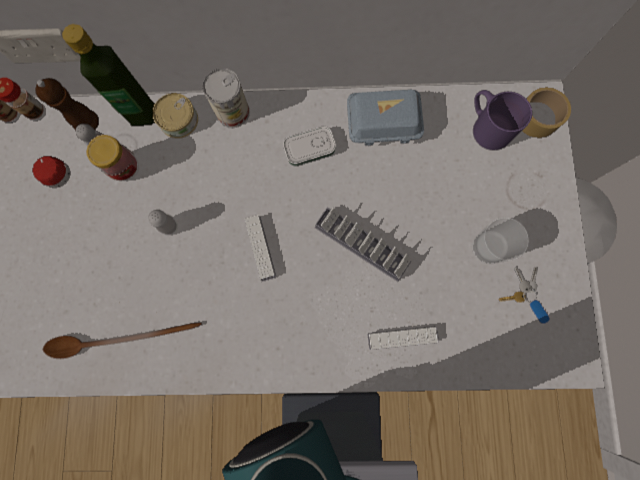

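View pics/side1.png

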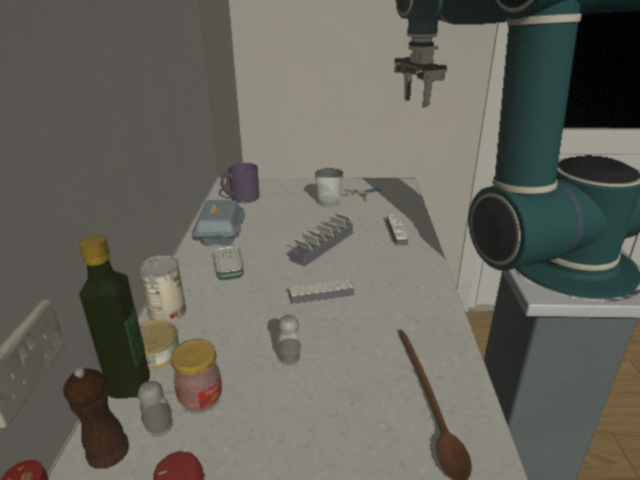

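The top picture shows three candidates: an open box at (362,244), and shut ones at (260,249) and (404,338). The open one fits the description. Next I'll measure it and take a close crop.

```bash
python3 - <<'E'
from h import *
ims=[]
for n in("top","side"):
    p=optics.camera(n); W=cloud(p)
    R=[d for d in models.cut_out("pill_box",p)]
    m=max(R,key=lambda d:-np.linalg.norm(np.nanmedian(W[d["region"]],0)[:2]-[.573,-.073]))["region"]
    P=W[m]; P=P[~np.isnan(P[:,0])]
    q=P[(P[:,2]>.008)&(P[:,2]<.036)]
    r=cv2.minAreaRect((q[:,:2]*1000).astype(np.float32)); print(n,len(P),len(q),r,cv2.boxPoints(r).round(0).tolist())
    h=P[P[:,2]>.045]; print("tips",len(h),np.percentile(P[:,2],[1,50,99]),h.mean(0))
    for i in range(1,8):
        for d in models.landmark_of(f"lid_{i}",p)[:1]: print(i,round(d["confidence"],2),c2w(d["centre"],p).round(3))
    x,y=(300,190) if n=="top" else (270,200)
    w,hh=(145,100) if n=="top" else (100,75)
    c=cv2.resize(p["color"][y:y+hh,x:x+w],(600,int(600*hh/w)),interpolation=cv2.INTER_CUBIC); save(n+"c.png",c); ims.append(c)
    np.save(n+".npy",P)
save("both.png",cv2.resize(np.vstack(ims),None,fx=.69,fy=.69))
E
```

```text
top 2552 845 ((570.2708129882812, -71.16386413574219), (199.6986083984375, 45.59071731567383), 55.32717514038086) [[495.0, -140.0], [532.0, -166.0], [646.0, -2.0], [608.0, 24.0]]
tips 613 [0.00084864 0.0293596  0.0574325 ] [ 0.56968186 -0.07084666  0.05162738]Traceback (most recent call last):
  File "<stdin>", line 12, in <module>
ValueError: it knows: flat_tin, pill_box, salt_shaker, tumbler
```

```bash
python3 - <<'E'
from h import *
ims=[]
for n in("top","side"):
    p=optics.camera(n); W=cloud(p)
    R=[d for d in models.cut_out("pill_box",p)]
    m=max(R,key=lambda d:-np.linalg.norm(np.nanmedian(W[d["region"]],0)[:2]-[.573,-.073]))["region"]
    P=W[m]; P=P[~np.isnan(P[:,0])]
    q=P[(P[:,2]>.008)&(P[:,2]<.036)]
    r=cv2.minAreaRect((q[:,:2]*1000).astype(np.float32)); print(n,r)
    a=np.radians(55.3); s=(P[:,:2]-[.5703,-.0712])@[np.cos(a),np.sin(a)]*1000; t=(P[:,:2]-[.5703,-.0712])@[-np.sin(a),np.cos(a)]*1000
    k=(P[:,2]>.012); print("s,t range",np.percentile(s[k],[.5,99.5]),np.percentile(t[k],[.5,99.5]))
    for lo in(.034,.042,.052):
        k=(P[:,2]>lo)&(P[:,2]<lo+.006); print(lo,np.histogram(s[k],np.arange(-112,113,4))[0])
    x,y=(300,190) if n=="top" else (270,200)
    w,hh=(145,100) if n=="top" else (100,75)
    ims.append(cv2.resize(p["color"][y:y+hh,x:x+w],(600,int(600*hh/w)),interpolation=cv2.INTER_CUBIC))
save("both.png",cv2.resize(np.vstack(ims),None,fx=.69,fy=.69))
E
```

```text
top ((570.8294067382812, -71.03534698486328), (199.9174346923828, 45.101295471191406), 55.0231819152832)
s,t range [-98.47215903  99.56404667] [-22.20068511  22.17117814]
0.034 [ 0  0  0  5 27  0  0  0  0  0 13 19  0  0  0  0  0  8 30  0  0  0  0  0
 18 18  0  0  0  0  0 14 39  2  0  0  0  0 11 23  0  0  0  0  0 15 34  5
  0  0  0  0  0  0  0  0]
0.042 [ 0  0  0  0  3 35  4  0  0  0  0 13 14  0  0  0  0  0  7 36  0  0  0  0
  0 21 16  0  0  0  0  0  2 34 16  0  0  0  0 22 18  0  0  0  0  0  3 40
  9  0  0  0  0  0  0  0]
0.052 [ 0  0  0  0  0  0 24 21  0  0  0  0  6 34  0  0  0  0  0  1 27 13  0  0
  0  0 16 27  0  0  0  0  0  0 13 24  0  0  0  0 16 28  0  0  0  0  0  0
 20 18  0  0  0  0  0  0]
side ((569.4971923828125, -70.2960433959961), (205.84352111816406, 48.60820770263672), 54.409332275390625)
s,t range [-99.08524303 101.54400307] [-21.89482916  24.36482304]
0.034 [ 0  0  0  0  9  7  1  0  0  0  1 18  5  0  0  0  0  0 12 10  0  0  0  0
  0 21  5  0  0  0  0  0  5 13  0  0  0  0  0 23  1  0  0  0  0  0 13 11
  0  0  0  0  0  0  0  0]
0.042 [ 0  0  0  0  0  7 14  0  0  0  0  0 19  2  0  0  0  0  0  9  9  0  0  0
  0  2 21  1  0  0  0  0  0  2 20  0  0  0  0  1 21  5  0  0  0  0  0  9
 10  0  0  0  0  0  0  0]
0.052 [ 0  0  0  0  0  0  3  9  0  0  0  0  1 13  2  0  0  0  0  0  2 11  0  0
  0  0  1 18  2  0  0  0  0  0  0  7  1  0  0  0  4 14  3  0  0  0  0  0
  1 10  0  0  0  0  0  0]
```

View pics/both.png

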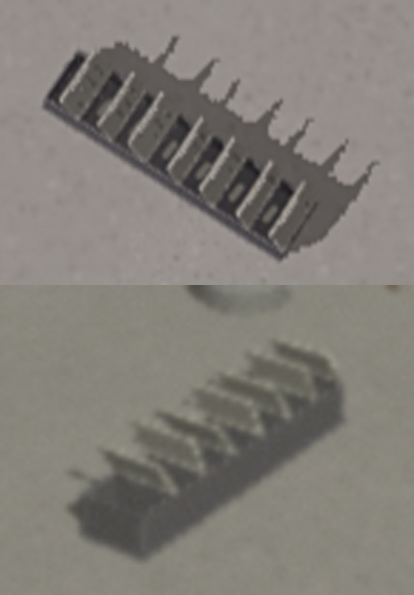

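The open box at top (362,244) is the one: about 200 x 46 mm as measured, and its lids lean towards world (+0.57,+0.82). The other two at (260,249) and (404,338) are shut look-alikes. Lid 1 is at the near-right end, and box centre is about (0.5705,-0.071). I'll close the fingers and go to a point above the lid 1 end.

>>> {"method": "arm_command", "body": {"moves": [{"dp": [0.6, 1.3, 0], "spin": 0.5}, {"dp": [1.5, 3.2, 0], "spin": 1.3}, {"dp": [2.4, 5.1, 0], "spin": 2.1}, {"dp": [3.3, 7.0, 0], "spin": 2.9}, {"dp": [4.2, 8.9, 0], "spin": 3.8}, {"dp": [5.1, 10.8, 0], "spin": 4.7}, {"dp": [6.0, 12.6, 0], "spin": 5.5}, {"dp": [6.7, 14.0, 0], "spin": 6}], "gripper": 0}}

```text
time_s: 1.8
position: [0.489, -0.1885, 0.23]
tcp_rot: [180.0, -0.0, 55.4]
contact_force: [0.2, -0.7, 0.9]
gripper_width: 0.0177
grip_force: 0.0
```

>>> {"method": "arm_command", "body": {"moves": [{"dp": [0, 0, 0], "spin": 0}, {"dp": [0, 0, 0], "spin": 0}, {"dp": [0, 0, 0], "spin": 0}]}}

```text
time_s: 2.17
position: [0.488, -0.1917, 0.2296]
tcp_rot: [-180.0, 0.0, 55.1]
contact_force: [0.6, 0.3, 0.2]
gripper_width: 0.0003
grip_force: 0.0
```

>>> {"method": "arm_command", "body": {"moves": [{"dp": [0, 0, -0.7]}, {"dp": [0, 0, -1.7]}, {"dp": [0, 0, -2.7]}, {"dp": [0, 0, -3.7]}, {"dp": [0, 0, -4.6]}, {"dp": [0.05, 0.05, -5.3]}, {"dp": [0.05, 0.05, -5.8]}, {"dp": [0.05, 0.05, -5.95]}]}}

```text
invalid input at $.moves[0]: expected keys dp, spin
```

>>> {"method": "arm_command", "body": {"moves": [{"dp": [0, 0, 0]}, {"dp": [0.1, 0.13, 0]}, {"dp": [0.2, 0.27, 0]}]}}

```text
invalid input at $.moves[0]: expected keys dp, spin
```

```bash
python3 - <<'E'
from h import *
s=read_state(); print(s["time_s"],s["position"],s["tcp_rot"],s["contact_force"])
d=(np.array(s["position"])[:2]-[.5705,-.071])*1000;a=np.radians(55);print("s,t",d@[np.cos(a),np.sin(a)],d@[-np.sin(a),np.cos(a)])
p=optics.camera("top"); save("t2.png",cv2.resize(p["color"][170:320,280:480],(800,600)))
E
```

```text
2.175 [ 0.48799305 -0.19171656  0.22963033] [-1.79998717e+02  7.75651955e-03  5.51085688e+01] [0.58296054 0.33002546 0.2400833 ]
s,t -146.20925995594422 -1.6544332643303832
```

View pics/t2.png

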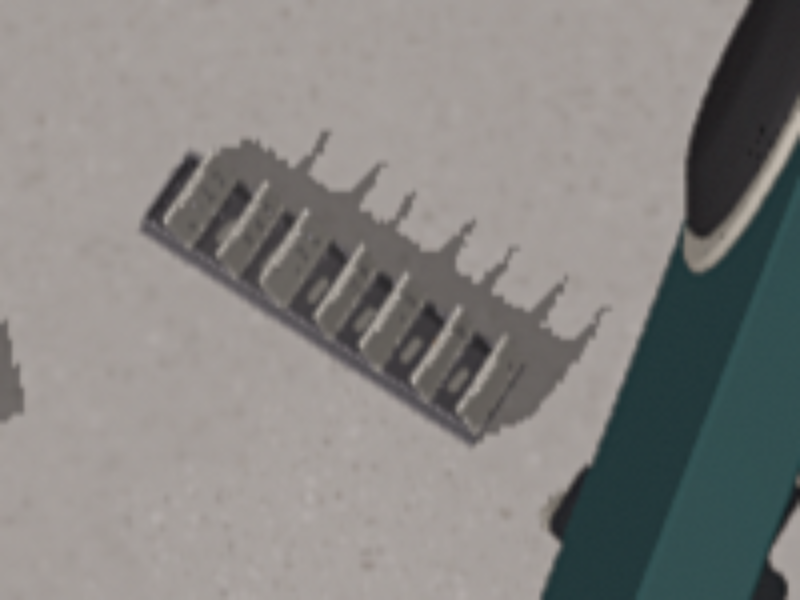

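The picture shows the box undisturbed, lid 1 at its right end (500,390) and lids leaning left; lid 7 with many dots is at (200,200). The moves were refused because they lacked "spin", so I'm resending.

>>> {"method": "arm_command", "body": {"moves": [{"dp": [0, 0, -0.7], "spin": 0}, {"dp": [0, 0, -1.7], "spin": 0}, {"dp": [0, 0, -2.7], "spin": 0}, {"dp": [0, 0, -3.7], "spin": 0}, {"dp": [0, 0, -4.6], "spin": 0}, {"dp": [-0.04, 0.03, -5.3], "spin": 0}, {"dp": [-0.04, 0.03, -5.8], "spin": 0}, {"dp": [-0.04, 0.03, -5.95], "spin": 0}]}}

```text
time_s: 3.22
position: [0.4869, -0.1898, 0.0503]
tcp_rot: [-180.0, 0.0, 55.2]
contact_force: [-1.8, 0.1, 0.2]
gripper_width: 0.0008
grip_force: 0.0
```

>>> {"method": "arm_command", "body": {"moves": [{"dp": [0, 0, 0], "spin": 0}, {"dp": [0, 0, 0], "spin": 0}, {"dp": [0.1, 0.14, 0], "spin": 0}, {"dp": [0.2, 0.29, 0], "spin": 0}]}}

```text
time_s: 3.72
position: [0.4935, -0.1809, 0.0515]
tcp_rot: [180.0, -0.0, 55.2]
contact_force: [0.1, 0.2, 0.3]
gripper_width: 0.0004
grip_force: 0.0
```

```bash
python3 - <<'E'
from h import *
s=read_state(); print(s["time_s"],s["position"],s["tcp_rot"],s["contact_force"])
d=(np.array(s["position"])[:2]-[.5705,-.071])*1000;a=np.radians(55);print("s,t",d@[np.cos(a),np.sin(a)],d@[-np.sin(a),np.cos(a)])
p=optics.camera("side"); save("s2.png",cv2.resize(p["color"][170:290,260:420],(800,600)))
E
```

```text
3.725 [ 0.49354338 -0.18089961  0.05148223] [ 1.79969750e+02 -1.04117418e-02  5.51945368e+01] [0.09203405 0.2292186  0.30632586]
s,t -134.164994972565 0.0033403399200955986
```

View pics/s2.png

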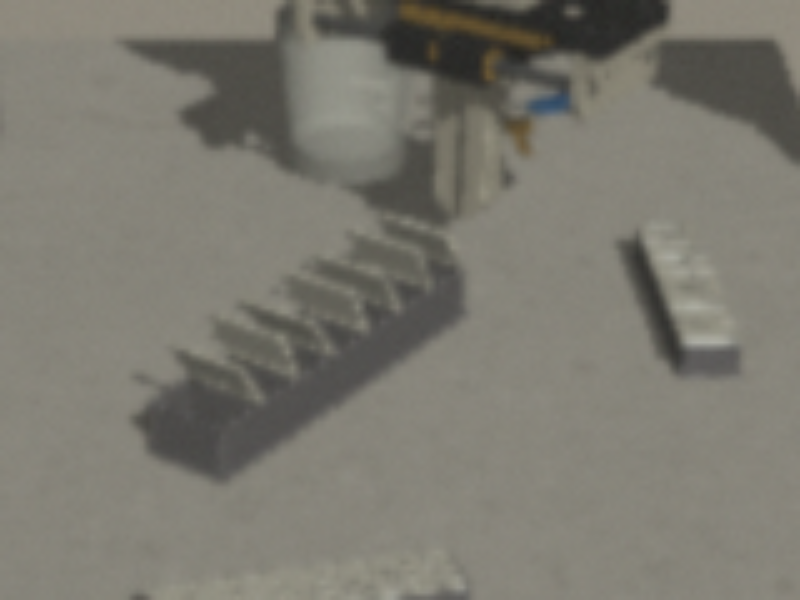

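The closed fingertips at (465,205) sit behind lid 1 at the right height, and nothing is disturbed. I'm starting the sweep.

>>> {"method": "arm_command", "body": {"moves": [{"dp": [0.1, 0.14, 0], "spin": 0}, {"dp": [0.19, 0.27, 0], "spin": 0}, {"dp": [0.29, 0.41, 0], "spin": 0}, {"dp": [0.38, 0.55, 0], "spin": 0}, {"dp": [0.48, 0.68, 0], "spin": 0}, {"dp": [0.57, 0.82, 0], "spin": 0}, {"dp": [0.67, 0.96, 0], "spin": 0}, {"dp": [0.76, 1.09, 0], "spin": 0}]}}

```text
time_s: 4.78
position: [0.5162, -0.1482, 0.0512]
tcp_rot: [180.0, -0.0, 55.2]
contact_force: [0.2, 0.7, -0.2]
gripper_width: 0.0004
grip_force: 0.0
```

>>> {"method": "arm_command", "body": {"moves": [{"dp": [0.1, 0.14, 0], "spin": 0}, {"dp": [0.19, 0.27, 0], "spin": 0}, {"dp": [0.29, 0.41, 0], "spin": 0}, {"dp": [0.38, 0.55, 0], "spin": 0}]}}

```text
time_s: 5.28
position: [0.5276, -0.1317, 0.0511]
tcp_rot: [-180.0, -0.0, 55.2]
contact_force: [0.2, 0.3, 0.7]
gripper_width: 0.0003
grip_force: 0.0
```

```bash
python3 - <<'E'
from h import *
s=read_state(); print(s["time_s"],s["position"],s["tcp_rot"],s["contact_force"])
d=(np.array(s["position"])[:2]-[.5705,-.071])*1000;a=np.radians(55);print("s,t",d@[np.cos(a),np.sin(a)],d@[-np.sin(a),np.cos(a)])
p=optics.camera("side"); save("s3.png",cv2.resize(p["color"][170:290,260:420],(800,600)))
E
```

```text
5.275 [ 0.52758993 -0.13167199  0.05113312] [-1.79999359e+02 -1.78493805e-03  5.52001015e+01] [0.16534576 0.28081985 0.65315136]
s,t -74.31178666651691 0.34984689922894296
```

View pics/s3.png

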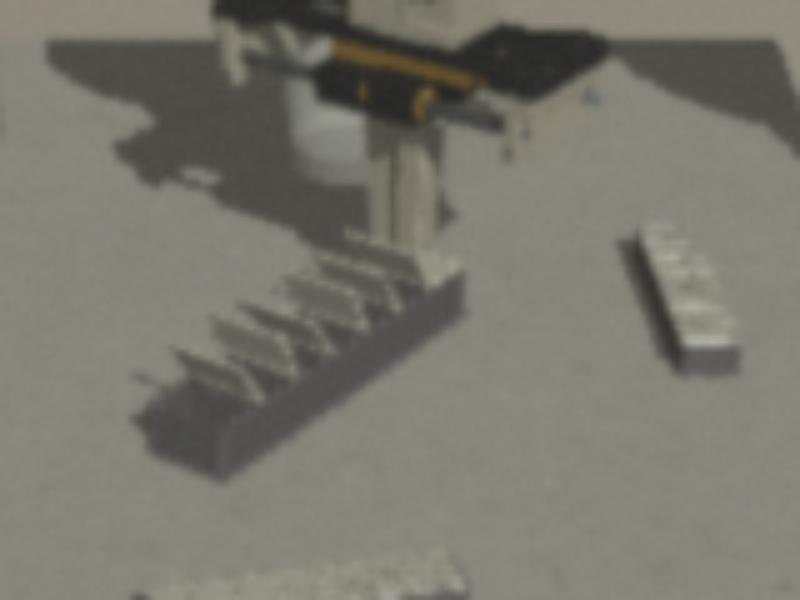

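Lid 1 lies shut at (440,270) and the box end has not moved (465,310), so I'm continuing the sweep.

>>> {"method": "arm_command", "body": {"moves": [{"dp": [0.1, 0.14, 0], "spin": 0}, {"dp": [0.19, 0.27, 0], "spin": 0}, {"dp": [0.29, 0.41, 0], "spin": 0}, {"dp": [0.38, 0.55, 0], "spin": 0}, {"dp": [0.48, 0.68, 0], "spin": 0}, {"dp": [0.57, 0.82, 0], "spin": 0}, {"dp": [0.67, 0.96, 0], "spin": 0}, {"dp": [0.76, 1.09, 0], "spin": 0}]}}

```text
time_s: 6.32
position: [0.5504, -0.099, 0.0511]
tcp_rot: [-180.0, -0.0, 55.2]
contact_force: [0.5, -0.5, 0.6]
gripper_width: 0.0008
grip_force: 0.0
```

>>> {"method": "arm_command", "body": {"moves": [{"dp": [0.1, 0.14, 0], "spin": 0}, {"dp": [0.19, 0.27, 0], "spin": 0}, {"dp": [0.29, 0.41, 0], "spin": 0}, {"dp": [0.38, 0.55, 0], "spin": 0}, {"dp": [0.48, 0.68, 0], "spin": 0}, {"dp": [0.57, 0.82, 0], "spin": 0}, {"dp": [0.67, 0.96, 0], "spin": 0}, {"dp": [0.76, 1.09, 0], "spin": 0}]}}

```text
time_s: 7.32
position: [0.5732, -0.0663, 0.0511]
tcp_rot: [-180.0, 0.0, 55.2]
contact_force: [-1.1, -0.4, 0.5]
gripper_width: 0.0007
grip_force: 0.0
```

>>> {"method": "arm_command", "body": {"moves": [{"dp": [0.1, 0.14, 0], "spin": 0}, {"dp": [0.19, 0.27, 0], "spin": 0}, {"dp": [0.29, 0.41, 0], "spin": 0}, {"dp": [0.38, 0.55, 0], "spin": 0}, {"dp": [0.48, 0.68, 0], "spin": 0}, {"dp": [0.57, 0.82, 0], "spin": 0}, {"dp": [0.67, 0.96, 0], "spin": 0}, {"dp": [0.76, 1.09, 0], "spin": 0}]}}

```text
time_s: 8.32
position: [0.596, -0.0336, 0.0511]
tcp_rot: [-180.0, -0.0, 55.2]
contact_force: [-0.2, -0.6, -0.3]
gripper_width: 0.0006
grip_force: 0.0
```

>>> {"method": "arm_command", "body": {"moves": [{"dp": [0.1, 0.14, 0], "spin": 0}, {"dp": [0.19, 0.27, 0], "spin": 0}, {"dp": [0.29, 0.41, 0], "spin": 0}, {"dp": [0.38, 0.55, 0], "spin": 0}, {"dp": [0.48, 0.68, 0], "spin": 0}, {"dp": [0.57, 0.82, 0], "spin": 0}, {"dp": [0.67, 0.96, 0], "spin": 0}, {"dp": [0.76, 1.09, 0], "spin": 0}]}}

```text
time_s: 9.32
position: [0.6188, -0.0009, 0.0511]
tcp_rot: [-180.0, 0.0, 55.2]
contact_force: [0.0, -0.3, -0.3]
gripper_width: 0.0007
grip_force: 0.0
```

>>> {"method": "arm_command", "body": {"moves": [{"dp": [0.1, 0.14, 0], "spin": 0}, {"dp": [0.19, 0.27, 0], "spin": 0}, {"dp": [0.23, 0.33, 0], "spin": 0}, {"dp": [0.23, 0.33, 0], "spin": 0}, {"dp": [0.23, 0.33, 0], "spin": 0}]}}

```text
time_s: 9.95
position: [0.6254, 0.0086, 0.0511]
tcp_rot: [-180.0, 0.0, 55.2]
contact_force: [-0.5, -0.6, 0.8]
gripper_width: 0.0002
grip_force: 0.0
```

```bash
python3 - <<'E'
from h import *
s=read_state(); print(s["time_s"],s["position"],s["tcp_rot"],s["contact_force"])
d=(np.array(s["position"])[:2]-[.5705,-.071])*1000;a=np.radians(55);print("s,t",d@[np.cos(a),np.sin(a)],d@[-np.sin(a),np.cos(a)])
p=optics.camera("side"); save("s4.png",cv2.resize(p["color"][170:290,260:420],(800,600)))
E
```

```text
9.95 [0.62542338 0.00863458 0.05113354] [-1.79998339e+02  3.00109151e-03  5.51969509e+01] [-0.4602338  -0.56606313  0.7623232 ]
s,t 96.73558448553352 0.6859133350665487
```

View pics/s4.png

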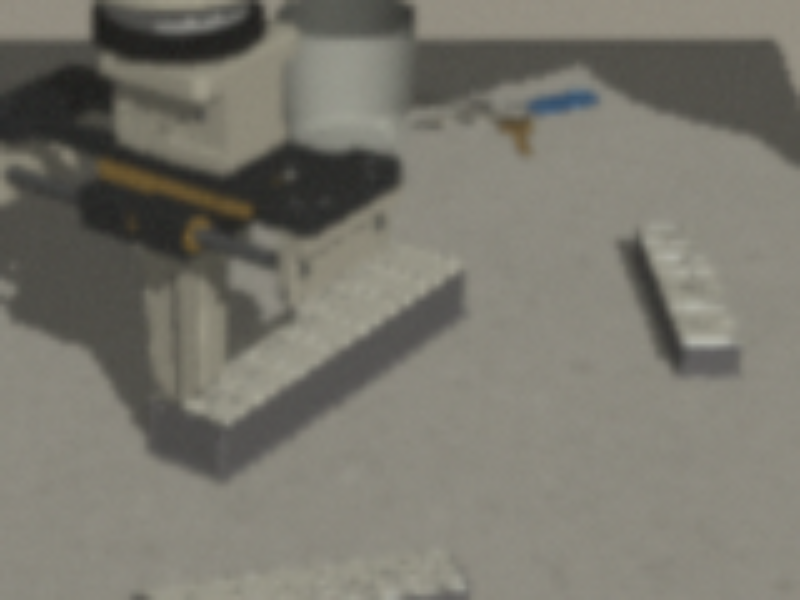

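All lids appear flat (row from (440,265) to (215,410)) and the box corner is still at (220,480). I'll rise, retreat and check.

>>> {"method": "arm_command", "body": {"moves": [{"dp": [0, 0, 0.5], "spin": 0}, {"dp": [0, 0, 1.2], "spin": 0}, {"dp": [0, 0, 2.1], "spin": 0}, {"dp": [0, 0, 3.1], "spin": 0}, {"dp": [0, 0, 4.1], "spin": 0}, {"dp": [0, 0, 5.0], "spin": 0}, {"dp": [0, 0, 5.7], "spin": 0}, {"dp": [0, 0, 6], "spin": 0}]}}

```text
time_s: 11.0
position: [0.6257, 0.0087, 0.2332]
tcp_rot: [179.9, -0.1, 55.2]
contact_force: [0.7, 0.7, -0.0]
gripper_width: 0.0008
grip_force: 0.0
```

>>> {"method": "arm_command", "body": {"moves": [{"dp": [-0.5, -1, 0], "spin": 0}, {"dp": [-1.3, -2.6, 0], "spin": 0}, {"dp": [-2, -4.2, 0], "spin": 0}, {"dp": [-2.8, -5.8, 0], "spin": 0}, {"dp": [-3.6, -7.4, 0], "spin": 0}, {"dp": [-4.3, -8.8, 0], "spin": 0}, {"dp": [-4.6, -9.5, 0], "spin": 0}, {"dp": [-4.6, -9.5, 0], "spin": 0}]}}

```text
time_s: 12.0
position: [0.4867, -0.2773, 0.2307]
tcp_rot: [-179.9, 0.0, 55.1]
contact_force: [1.0, 0.6, 0.1]
gripper_width: 0.0004
grip_force: 0.0
```

```bash
python3 - <<'E'
from h import *
print(read_state()["position"],read_state()["time_s"])
p=optics.camera("top"); W=cloud(p); save("t3.png",p["color"])
a=np.radians(55); d=W[...,:2]-[.5705,-.071]; s=d@[np.cos(a),np.sin(a)]*1000; t=d@[-np.sin(a),np.cos(a)]*1000
k=(abs(s)<115)&(abs(t)<40)&(W[...,2]>.012); print(k.sum(),np.percentile(W[k][:,2],[1,50,99,100]),cv2.minAreaRect((W[k][:,:2]*1000).astype(np.float32)))
for n in("tumbler","salt_shaker","flat_tin"):
    for q in models.landmark_of(n,p)[:1]: print(n,c2w(q["centre"],p).round(3))
E
```

```text
[ 0.48674096 -0.277262    0.23066934] 12.0
2342 [0.01499161 0.03199087 0.03551038 0.03709991] ((570.4971923828125, -71.25151824951172), (199.91065979003906, 44.94032669067383), 55.00210189819336)
tumbler [ 0.557 -0.329  0.004]
salt_shaker [0.616 0.33  0.   ]
flat_tin [0.784 0.036 0.004]
```

View pics/t3.png

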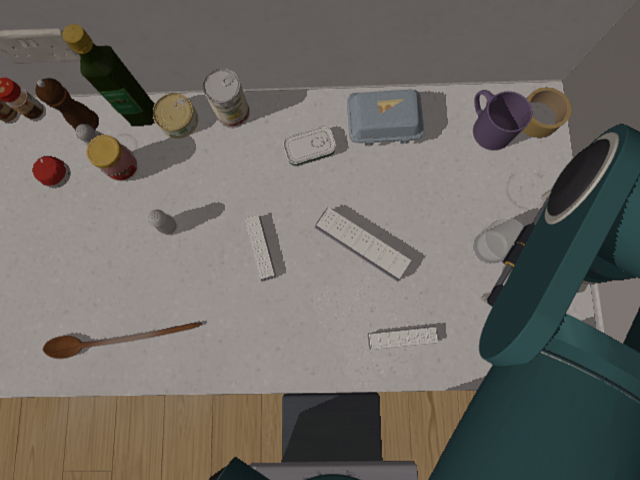

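All seven lids are shut flat (box at (362,243)), the box is unmoved, and the bystanders are where they were.

```bash
python3 -c "
from workcell import ctrl; print(ctrl.job_done())"
```

```text
the job is handed in; nothing more can be done
None
```

All seven lids were closed in order in one low sweep; the final picture shows them flat, the box and bystanders unmoved and the hand clear, and the job was handed in at about 12 s.

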